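# Flip the desk status flag from red to green

### The job

Flip the desk status flag over its pivot to the other side, so that its green face lies flat and upward instead of the red one. Use only the fingertips or the outside of the fingers, pressing and pushing gently (for instance press the white thumb tab down to raise the flag, then push it on over and down): never pinch or grip the flag, and leave everything else on the desk where it is. Finish with the robot clear of everything.

Things in the scene. Friction and masses are not known exactly. Their poses are not given: they have to be found in the camera images.
- stand: Fixed stand of the flag: dark steel base plate 100 (x) x 210 (y) x 10 mm, origin at the centre of its underside on the desk. Two aluminium uprights (6 mm thick, 24 mm along y) at x = +-45 mm reach 97 mm high; thin rest posts (12 mm) at y = +-80 mm reach 77.5 mm. The flag starts on the stand's +y side and must end on its -y side.
- flag (a joint): Flag hinge, rad: 0 = flat on the stand's +y side, red face up; 1.57 = upright; 3.14 (stop) = flat on the -y side, green face up. Starts at 0 to 0.25. Stiff (0.035 N m friction, under 2 N of push): the flag, about 45 g, stays at any angle it is left.
- pivot (a point): Middle of the hinge axle, 80 mm above the desk, straight above the stand's origin; the axle runs level along the stand's x axis. Flag and thumb tab are one rigid piece in one plane through the axle, on opposite sides of it.
- flag_edge (a point): Middle of the flag's free edge, 90 mm from the axle, half way through its thickness; moves with the flag. The flag is a paddle 70 mm wide (along the axle), 5 mm thick, from 7 to 90 mm from the axle; one face red, the other green.
- flag_tab (a point): Point on the white thumb tab 38 mm from the axle, half way through its thickness; moves with the flag. The tab is 30 mm wide, 5 mm thick and ends 50 mm from the axle; at the start it points to the stand's -y, and pressing it down raises the flag.
- mug: Bystander: pale pink ceramic mug, 80 mm across, 92 mm tall, standing on a round wooden coaster 96 mm across and 8 mm thick; origin at the centre of its underside.
- pen_cup: Bystander: black steel mesh pen cup, 80 mm across, 100 mm tall, its pens reach 175 mm; origin at the centre of its underside.
- glasses_case: Bystander: black plastic eyeglass case, 160 (its x axis) x 60 x 40 mm; origin at the centre of its underside.
- stapler: Bystander: grey and blue stapler, 135 (its x axis) x 36 x 51 mm; origin at the centre of its underside.
- note_block: Bystander: yellow block of note paper, 76 x 76 x 30 mm; origin at the centre of its underside.
Not all that is in view belongs to the job. What is shaped like the stand but purple is not meant.

How it is judged:
On the way:
1. the flag has been swung past upright (value of joint flag above 1.75 rad), for 0.05 s.
At the end, for the whole second after the job is handed in: The flag lies flat on the stand's -y side, green face up (within 0.12 rad of its stop) and at rest, and the mug, pen cup, glasses case, stapler and note block are within 20 mm of where they stood (value of joint flag above 3.02 rad and y of flag_edge in the frame of stand below -0.085 m and velocity of joint flag between -0.05 and 0.05 rad/s and distance of each of mug, pen_cup, glasses_case, stapler, note_block from where it was at the start of the episode below 0.02 m); the robot touches nothing.
It fails at once if the flag or its stand is gripped or pressed hard (more than 35 N from the fingers) (contact force between the fingers and stand above 35 N).
It fails at once if a bystander is moved more than 20 mm, lifted or tipped (distance of any of mug, pen_cup, glasses_case, stapler, note_block from where it was at the start of the episode above 0.02 m or angle between any of mug, pen_cup, glasses_case, stapler, note_block's own z axis and vertical above 0.35 rad).
It also fails if it takes over 48 s, if anything falls off the work surface, if the arm or the gripper's body presses on something with over 40 N, if the wrist force passes 120 N, or if a joint passes its speed limit or range.

### The arm

A 6-joint arm with a two-finger parallel gripper is mounted at the origin on the work surface. World frame = base frame: x ahead of the robot, y to its left, z up, the work surface at z = 0. Lengths are in m, angles in rad, forces in N, time in s.
With the tool pointing down it reaches from about 0.3 to 0.875 m from the base axis. Payload 4.2 kg.
Tool frame: the origin (TCP) lies midway between the tips of the shut fingers; the grasp point (between the pads) lies 19 mm behind it; y points along the fingers, z is the direction in which the jaws open and shut, and the axes are right-handed (so a half turn about y gives the same grasp; the last joint's range is limited). The gripper opens to 85 mm and grips with 20 to 120 N. Pads are 22 mm wide; open, the fingers measure 114 mm over their backs; the gripper's body (76 mm by 85 mm) begins 54 mm behind the grasp point. The pads swing forward as they close: fully open they stand 13 mm farther back than shut.
Start: joints at [-1.262, 0.32, 1.565, -0, 1.257, -0.02], TCP at [0.186, -0.544, 0.231] pointing down, gripper open.
Joint ranges: [-3.11, 3.11], [-0.84, 2.01], [0.21, 2.61], [-1.34, 4.49], [0.05, 2.63], [-2.56, 2.56]. Speed limits (rad/s): [2.57, 2.57, 3.14, 3.14, 3.14, 3.14].

### API

Orientations are given as [roll, pitch, yaw] about the fixed x, y, z axes, in that order (R = Rz(yaw) Ry(pitch) Rx(roll)).
In Python, from workcell import observe, cams, job gives the robot as it stands. The module is installed in compiled form; this text tells all that it offers.
- The arm moves only by the tool servo_tool, never from a script. Its argument "rows" is a list of rows, each a list of 5 numbers: the shift along the tool's x, y, z in m, then the turn about the tool's y in degrees, then the finger opening in m, from 0 to 0.0854. In form: [[tx, ty, tz, spin, hand], ...]. A call has 1 to 12 rows; each row is the pose to reach, as a shift and turn from the pose commanded when the call began, along the tool's axes at that moment; what a row does not reach only later rows make up. A row lasts 1/8 s, in which the tool goes at most 62.5 mm and 10.7 degrees, less where a joint would pass 70% of its speed; a pose out of reach is approached as far as the arm can. A call with a gripper value outside its range is refused whole. The fingers move at their own pace and stop on an object; "newtons" is the grip in N (left out, the last holds). Time passes only in rows, so rows that repeat a pose let the fingers close. It gives the time, the measured TCP pose, the force and the opening at its end, in the units of the state.
- observe(): the state, without advancing time (a new reading comes with each control period).
- cams.get_image(name): name is "scene" or "side" or "wrist"; returns a dict with "color" (384x512x3 uint8, red, green, blue), "fx", "fy", "cx", "cy" (pixels), "k1" (the pictures are not rectified: a ray, as slopes to the right and down, at radius r is drawn at 1 + k1 r^2 times it, then the intrinsics apply), "origin" and "orientation" of the camera in the world; the wrist camera has in their place "mount" (4x4, takes a point from camera to tool coordinates, whose origin is the TCP and whose axes are the tool frame's). Camera axes: x right, y down, z forward; pixel columns grow to the right and rows downward; lengths in m; the calibration is good to about 2 mm. A picture is of the moment at which its call begins: read the wrist's pose just before it. There is no depth.
- job.hand_in(): hands the job in, once; it reports no verdict.
The state is a dict: "time": time; "qpos": joint angles; "joint_velocities": joint speeds; "joint_torque": joint torques, N m; "position": TCP position; "tcp_rot": TCP orientation; "contact_force": force on the tool from outside, world axes, zero at the start; "moment": the same for the moment, N m; "grip_width": opening from 0.0 (shut) to 1.0 (fully open).
Only numpy, scipy, OpenCV 4.12 (cv2) and the standard library are available. Lean on these libraries where they do the work, as an engineer would, in place of code of your own. Each camera call takes 0.05 s, during which the arm holds its last target.

## Working session

There is one attempt and no reset: what is moved stays moved. The work goes in short steps, Python scripts to look and compute and a tool call to move; the robot and the scene stay as the last step left them, time stands still between calls to the robot, and variables do not carry over. Pictures are saved under pics/ and viewed, and the job is handed in when it is done.

Besides the shell and the picture viewer there is one more tool, called after "Call:" as name([rows], argument=value, ...), one row to a line, values as JSON. servo_tool: Moves the arm, as the interface text tells. Its arguments: {"type":"object","properties":{"rows":{"type":"array"},"newtons":{"type":"number"}},"required":["rows"]}

```bash
mkdir -p pics; python3 - <<'E'
from workcell import observe,cams
import cv2
print(observe())
for n in ["scene","side","wrist"]:
    d=cams.get_image(n)
    cv2.imwrite(f"pics/{n}0.png",d["color"][:,:,::-1])
    print(n,{k:v for k,v in d.items() if k!="color"})
E
```

```text
{'time': 0.0, 'qpos': array([-1.26200493e+00,  3.20299268e-01,  1.56566339e+00, -6.53640570e-06,
        1.25738075e+00, -2.00121757e-02]), 'joint_velocities': array([-0.000687  ,  0.00031593,  0.00130041,  0.00061029, -0.00078935,
       -0.00067033]), 'joint_torque': array([-2.52075391e-03, -4.15525603e+01, -2.34158850e+01, -1.07782278e-04,
        8.19877430e-03, -1.33609569e-05]), 'position': array([ 0.18552486, -0.54375705,  0.23048409]), 'tcp_rot': array([-1.57254685e+00,  2.88206878e-05, -2.81278709e+00]), 'contact_force': array([ 0.63028683,  0.03193819, -0.3531339 ]), 'moment': array([-0.00208253, -0.08933673, -0.02586452]), 'grip_width': 0.9977669654364649}
scene {'fx': 446.47493474103675, 'fy': 446.47493474103675, 'cx': 256.57992811901147, 'cy': 192.92276887854297, 'k1': -0.13116582512987696, 'origin': array([ 0.95195077, -0.45387006,  0.93899272]), 'orientation': array([-2.54320653,  0.01174532,  0.70974316])}
side {'fx': 473.94702348185746, 'fy': 473.94702348185746, 'cx': 258.572816058579, 'cy': 188.71620882915667, 'k1': -0.043840930410999186, 'origin': array([0.13428738, 0.85155559, 0.90240429]), 'orientation': array([-2.30145257, -0.02204583, -2.68012493])}
wrist {'fx': 306.282625053136, 'fy': 306.282625053136, 'cx': 255.59311503247375, 'cy': 199.12365238547625, 'k1': -0.05294574239450298, 'mount': array([[-4.64733517e-04,  9.51124329e-01,  3.08807861e-01,
        -7.98124206e-02],
       [ 3.93676951e-04, -3.08807696e-01,  9.51124414e-01,
        -1.42925573e-01],
       [ 9.99999815e-01,  5.63589931e-04, -2.30922439e-04,
        -3.13134722e-04],
       [ 0.00000000e+00,  0.00000000e+00,  0.00000000e+00,
         1.00000000e+00]])}
```

View pics/scene0.png

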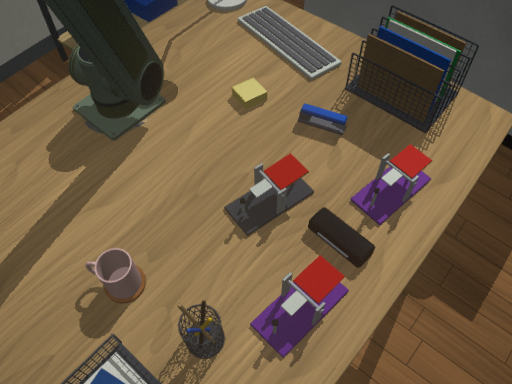

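View pics/side0.png

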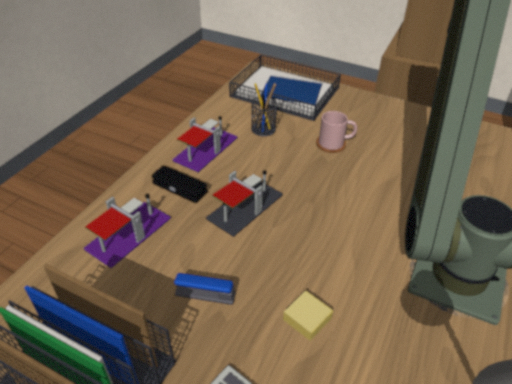

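View pics/wrist0.png

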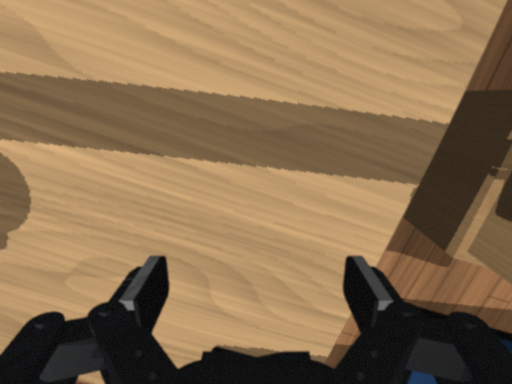

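The scene view shows three flag stands: a dark steel base at about (268,195), and two purple ones at (390,190) and (300,305). In the side view the dark one is at (245,205), and the purple ones are at (205,145) and (128,230). The dark one is the target, so I'll check it in a close crop.

```bash
cat > h.py <<'E'
import numpy as np, cv2
from scipy.spatial.transform import Rotation as R
from workcell import observe,cams
def cam(n):
    if n=="wrist":
        o=observe(); d=cams.get_image(n)
        Rt=R.from_euler('xyz',o['tcp_rot']).as_matrix(); m=d['mount']
        d['R']=Rt@m[:3,:3]; d['o']=Rt@m[:3,3]+o['position']
    else:
        d=cams.get_image(n); d['R']=R.from_euler('xyz',d['orientation']).as_matrix(); d['o']=d['origin']
    d['K']=np.array([[d['fx'],0,d['cx']],[0,d['fy'],d['cy']],[0,0,1]]); d['D']=np.array([d['k1'],0,0,0.])
    return d
def ray(d,px):
    u=cv2.undistortPoints(np.array([[px]],float),d['K'],d['D'])[0,0]
    v=d['R']@np.array([u[0],u[1],1]); return v/np.linalg.norm(v)
def onz(d,px,z):
    v=ray(d,px); return d['o']+v*(z-d['o'][2])/v[2]
def tri(d1,p1,d2,p2):
    a,b=ray(d1,p1),ray(d2,p2)
    s=np.linalg.lstsq(np.c_[a,-b],d2['o']-d1['o'],rcond=None)[0]
    A=d1['o']+s[0]*a;B=d2['o']+s[1]*b
    return (A+B)/2,np.linalg.norm(A-B)
def proj(d,P):
    P=np.atleast_2d(P); Rc=d['R'].T
    return cv2.projectPoints(P.astype(float),cv2.Rodrigues(Rc)[0],-Rc@d['o'],d['K'],d['D'])[0][:,0]
def crop(d,box,name,s):
    x0,y0,x1,y1=box
    cv2.imwrite('pics/'+name,cv2.resize(d['color'][y0:y1,x0:x1,::-1],None,fx=s,fy=s,interpolation=cv2.INTER_CUBIC))
E
python3 - <<'E'
from h import *
for n,b in (("scene",(215,145,325,240)),("side",(195,160,295,240))):
    d=cam(n); crop(d,b,n+"_c.png",7)
    hsv=cv2.cvtColor(d['color'],cv2.COLOR_RGB2HSV)
    red=(((hsv[...,0]<6)|(hsv[...,0]>174))&(hsv[...,1]>180)&(hsv[...,2]>90)).astype(np.uint8)
    x0,y0,x1,y1=b; m=np.zeros_like(red); m[y0:y1,x0:x1]=red[y0:y1,x0:x1]
    c=max(cv2.findContours(m,0,2)[0],key=cv2.contourArea)
    print(n,cv2.contourArea(c),cv2.approxPolyDP(c,4,True)[:,0].tolist())
E
```

```text
scene 775.5 [[290, 154], [264, 171], [280, 188], [307, 171]]
side 490.0 [[251, 192], [232, 182], [214, 195], [233, 206]]
```

View pics/scene_c.png

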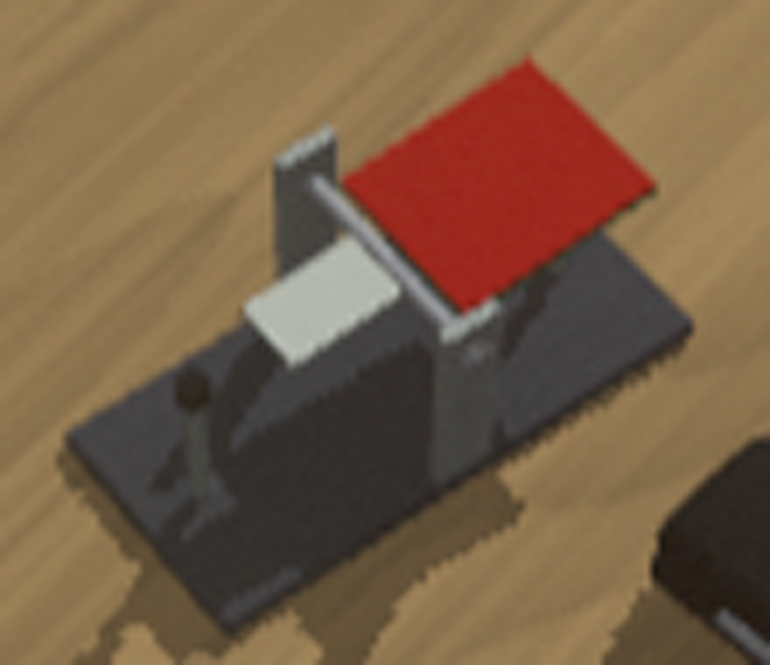

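View pics/side_c.png

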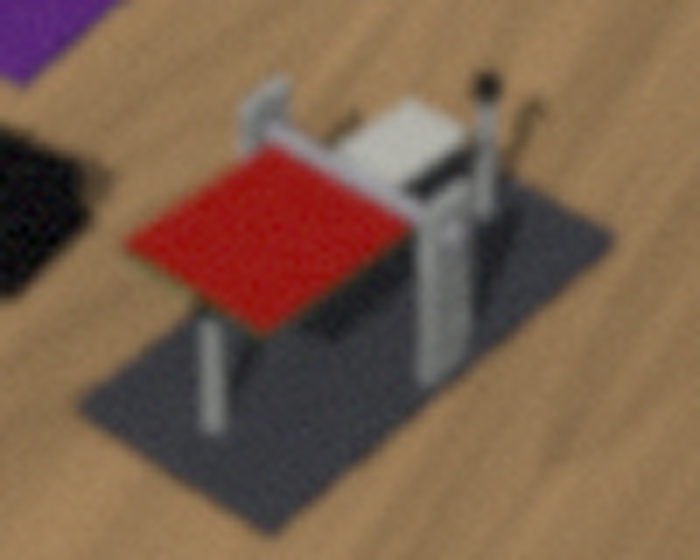

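The close crop confirms the choice: dark steel base, aluminium uprights, red flag on the far side and the white tab towards the pen cup. The flag is tilted up slightly. Now I'll triangulate.

```bash
python3 - <<'E'
from h import *
s=cam("scene");t=cam("side")
S=lambda x,y:(215+x/7-.43,145+y/7-.43)
T=lambda x,y:(195+x/7-.43,160+y/7-.43)
pts={'flag_axle_case':(S(465,310),T(268,150)),'flag_axle_rob':(S(343,183),T(408,230)),
'flag_edge_case':(S(655,185),T(126,243)),'flag_edge_rob':(S(528,60),T(262,332)),
'up_case_top':(S(470,318),T(265,100)),'up_rob_top':(S(305,147),T(447,205)),
'tab_end_case':(S(297,365),T(410,98)),'tab_end_rob':(S(245,308),T(470,135)),
'postball':(S(192,390),T(487,86))}
for k,(a,b) in pts.items():
    p,e=tri(s,a,t,b); print(k,p.round(4),round(e,4))
print('base scene',[onz(s,S(*p),.01)[:2].round(4).tolist() for p in ((68,437),(230,630),(690,325))])
print('base side',[onz(t,T(*p),.01)[:2].round(4).tolist() for p in ((80,403),(272,533),(612,240))])
E
```

```text
flag_axle_case [0.5995 0.0282 0.0821] 0.0004
flag_axle_rob [0.5333 0.0428 0.0812] 0.0012
flag_edge_case [0.6178 0.1053 0.0893] 0.0042
flag_edge_rob [0.5513 0.1217 0.0885] 0.0019
up_case_top [0.6075 0.0183 0.0961] 0.0029
up_rob_top [0.5202 0.0381 0.0953] 0.0015
tab_end_case [ 0.5685 -0.0248  0.0803] 0.0043
tab_end_rob [ 0.5393 -0.0177  0.0785] 0.0044
postball [ 0.5471 -0.0516  0.075 ] 0.002
base scene [[0.4974, -0.0639], [0.5922, -0.0852], [0.6362, 0.1162]]
base side [[0.6329, 0.1163], [0.5371, 0.1408], [0.4927, -0.0605]]
```

```bash
cat >> h.py <<'E'
O=np.array([0.5646,0.0276,0]); PSI=-0.213
SR=R.from_euler('z',PSI).as_matrix()
def W(sx,sy,z): return O+SR@np.array([sx,sy,z])
def go(sx,sy,z,yaw=None):
    o=observe(); M=R.from_euler('xyz',o['tcp_rot']).as_matrix()
    d=M.T@(W(sx,sy,z)-o['position']); 
    print('shift tool',d.round(4),'yaw spin',None if yaw is None else np.rad2deg(o['tcp_rot'][2]-yaw).round(1))
def where():
    o=observe(); print('t',round(o['time'],2),'stand frame',(SR.T@(o['position']-O)).round(4),'rpy',o['tcp_rot'].round(3),'F',o['contact_force'].round(2),'g',round(o['grip_width'],3),'q6',o['qpos'][5].round(2))
E
python3 - <<'E'
from h import *
where(); go(0,-.04,.24,PSI+np.pi)
s=cam("scene")
print('mug',onz(s,(118,275),.05),'pens',onz(s,(202,330),.05))
E
```

```text
t 0.35 stand frame [-0.2495 -0.6389  0.2312] rpy [-1.571  0.    -2.813] F [-0.61  0.09  0.41] g 1.003 q6 -0.02
shift tool [-0.5226 -0.0087 -0.3845] yaw spin -329.0
mug [ 0.45923524 -0.36095668  0.05      ] pens [ 0.68325182 -0.32635919  0.05      ]
```

Call:
servo_tool([
  [-0.045, -0.01, -0.033, 5, 0],
  [-0.09, -0.01, -0.066, 10, 0],
  [-0.135, -0.01, -0.099, 15, 0],
  [-0.18, -0.01, -0.132, 20, 0],
  [-0.225, -0.01, -0.165, 25, 0],
  [-0.27, -0.01, -0.198, 31, 0],
  [-0.315, -0.01, -0.231, 31, 0],
  [-0.36, -0.01, -0.264, 31, 0],
  [-0.405, -0.01, -0.297, 31, 0],
  [-0.45, -0.01, -0.33, 31, 0],
  [-0.495, -0.01, -0.365, 31, 0],
  [-0.523, -0.01, -0.384, 31, 0],
], newtons=20)

```text
time: 1.9
position: [0.5577, -0.0095, 0.2412]
tcp_rot: [-1.571, 0.0, 2.932]
contact_force: [-0.1, -0.9, 0.3]
grip_width: 0.001
```

```bash
python3 - <<'E'
from h import *
where(); go(0,-.04,.12,PSI+np.pi)
for n in ("scene","side","wrist"):
    d=cam(n); cv2.imwrite(f'pics/{n}1.png',d['color'][:,:,::-1])
E
```

```text
t 1.9 stand frame [ 0.0011 -0.0377  0.2412] rpy [-1.571  0.     2.932] F [-0.13 -0.88  0.27] g 0.001 q6 1.74
shift tool [0.0012 0.1212 0.0023] yaw spin 0.2
```

View pics/wrist1.png

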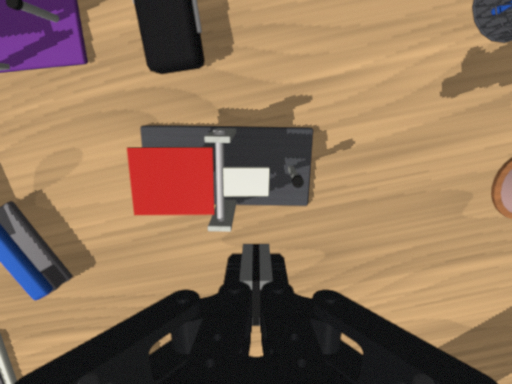

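View pics/side1.png

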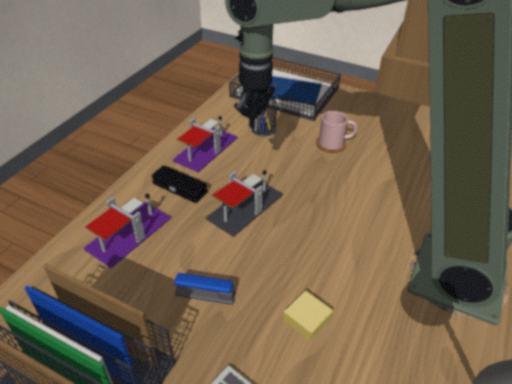

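View pics/scene1.png

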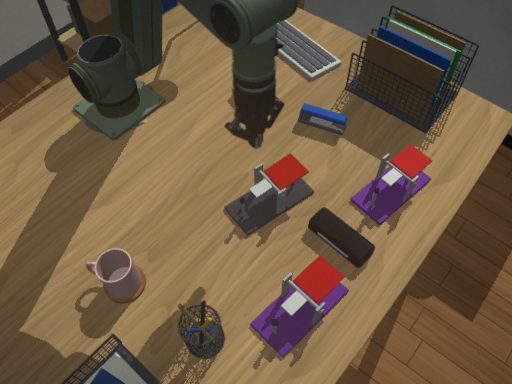

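```bash
python3 - <<'E'
from h import *
d=cam('wrist')
th=0.09
f=lambda x,r:W(x,r*np.cos(th),.08+r*np.sin(th))
P=[f(.035,.09),f(-.035,.09),f(.015,-.05),f(-.015,-.05),W(.05,-.105,.01),W(-.05,-.105,.01),W(.05,.105,.01),W(.045,0,.097),W(-.045,0,.097)]
q=proj(d,P); print(q.round(0).tolist())
im=d['color'][:,:,::-1].copy()
for a in q: cv2.circle(im,tuple(int(v) for v in a),2,(0,255,0),-1)
cv2.imwrite('pics/w2.png',cv2.resize(im[100:300,100:350],None,fx=3,fy=3))
# triangulate tab end & flag edge wrist+scene
s=cam('scene')
print(tri(d,(129,182),s,(298.5,162.5)))
E
```

```text
[[124.0, 149.0], [133.0, 216.0], [267.0, 167.0], [266.0, 195.0], [311.0, 127.0], [307.0, 206.0], [137.0, 127.0], [214.0, 140.0], [218.0, 229.0]]
(array([0.58449183, 0.11540814, 0.08475854]), np.float64(0.0008446133597051793))
```

View pics/w2.png

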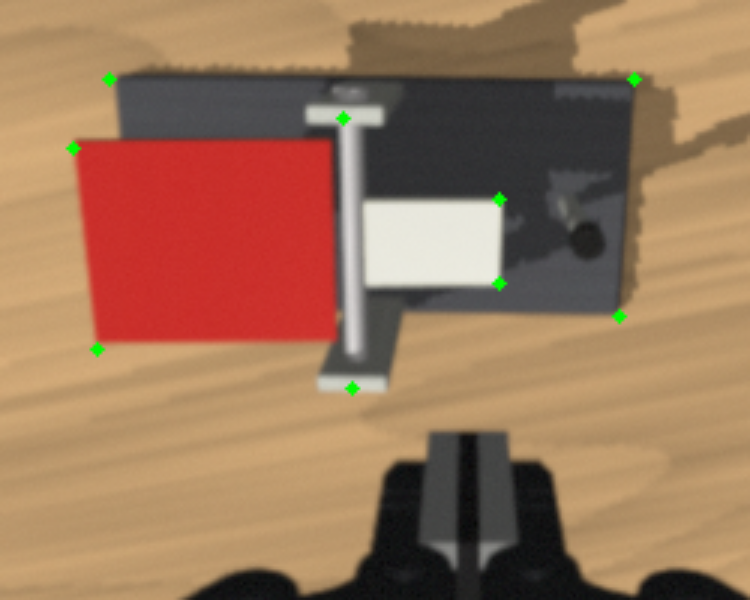

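Call:
servo_tool([
  [0.001, 0.05, 0.003, 0, 0],
  [0.001, 0.1, 0.003, 0, 0],
  [0.001, 0.14, 0.003, 0, 0],
  [0.001, 0.15, 0.003, 0, 0],
  [0.001, 0.157, 0.003, 0, 0],
  [0.001, 0.164, 0.002, 0, 0],
  [0.001, 0.17, 0.001, 0, 0],
  [0.001, 0.176, 0, 0, 0],
  [0.001, 0.18, -0.001, 0, 0],
  [0.001, 0.18, -0.001, 0, 0],
])

```text
time: 3.4
position: [0.5555, -0.0105, 0.0609]
tcp_rot: [-1.571, -0.001, 2.93]
contact_force: [-0.4, 0.2, 0.1]
grip_width: -0.001
```

```bash
python3 - <<'E'
from h import *
where()
for n,b in (("scene",(190,120,340,240)),("side",(170,130,310,240))):
    d=cam(n); crop(d,b,n+"2.png",5)
E
```

```text
t 3.4 stand frame [-0.0008 -0.0391  0.0609] rpy [-1.571e+00 -1.000e-03  2.930e+00] F [-0.39  0.18  0.15] g -0.001 q6 1.74
```

View pics/scene2.png

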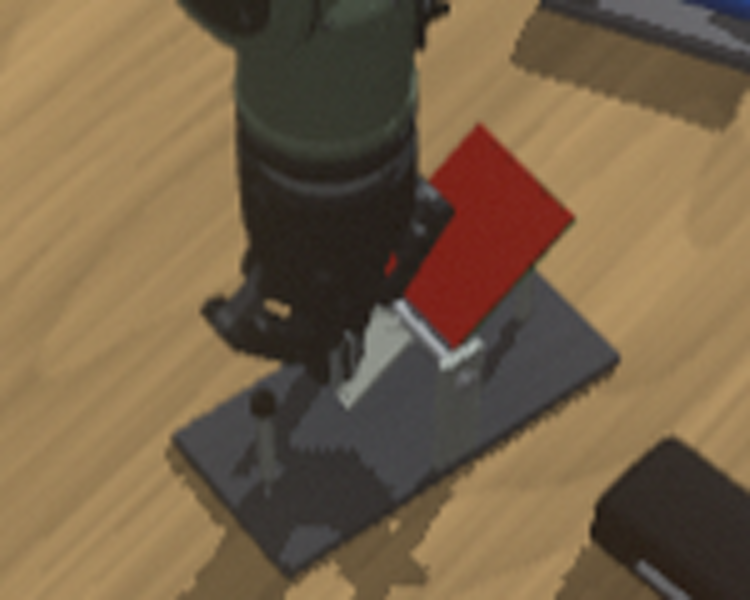

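View pics/side2.png

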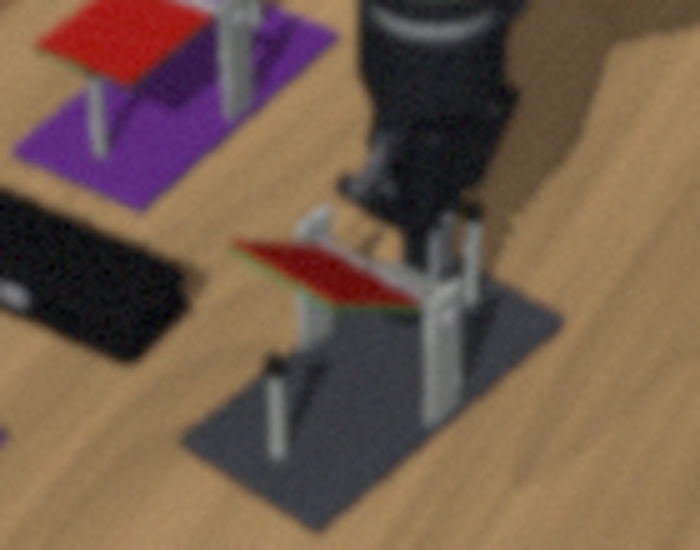

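The tab has gone down and the flag stands at about 30°, with no force reading. I'll press a little further.

Call:
servo_tool([
  [0, 0.003, -0.001, 0, 0],
  [0, 0.006, -0.002, 0, 0],
  [0, 0.009, -0.003, 0, 0],
  [0, 0.012, -0.003, 0, 0],
  [0, 0.012, -0.003, 0, 0],
])

```text
time: 4.12
position: [0.5563, -0.0078, 0.0489]
tcp_rot: [-1.571, -0.001, 2.929]
contact_force: [0.1, -0.4, 0.4]
grip_width: 0.003
```

```bash
python3 - <<'E'
from h import *
where()
d=cam("scene"); crop(d,(190,120,340,240),"scene3.png",5)
E
```

```text
t 4.12 stand frame [-0.0006 -0.0364  0.0489] rpy [-1.571e+00 -1.000e-03  2.929e+00] F [ 0.09 -0.36  0.43] g 0.003 q6 1.75
```

View pics/scene3.png

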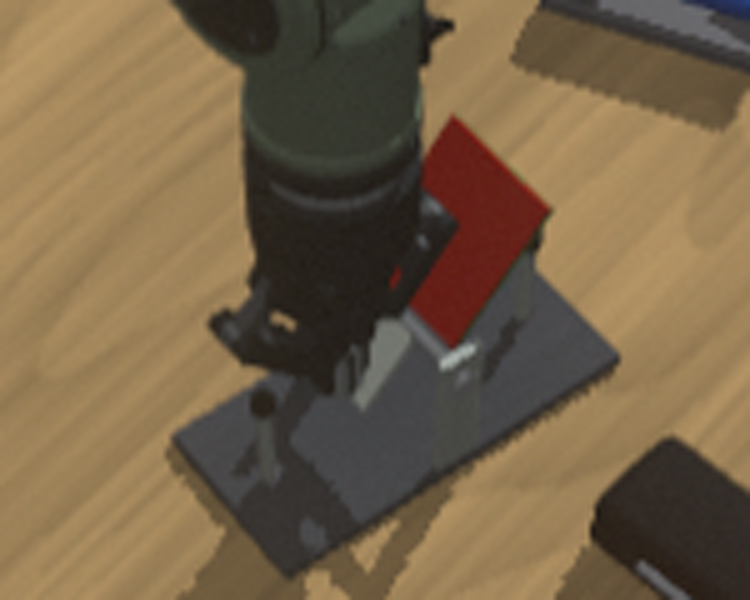

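```bash
python3 - <<'E'
from h import *
s=cam("scene")
for px in ((300,162),):
    v=SR.T@ray(s,px); o=SR.T@(s['o']-O); k=(.035-o[0])/v[0]; p=o+k*v; print(p, np.rad2deg(np.arctan2(p[2]-.08,p[1])), np.hypot(p[2]-.08,p[1]))
go(0,-.04,.25); go(0,.115,.25);go(0,.115,.125)
E
```

```text
[0.035      0.06006073 0.14397597] 46.80795191913725 0.08775087013579934
shift tool [-0.0005 -0.2009  0.0037] yaw spin None
shift tool [-0.0006 -0.2009 -0.1513] yaw spin None
shift tool [-0.0007 -0.0759 -0.1513] yaw spin None
```

The flag is at 47°, with its edge at stand y 60 mm, z 144 mm. I'll go up, over to the +y side, and down behind the edge.

Call:
servo_tool([
  [0, -0.03, 0.003, 0, 0],
  [0, -0.09, 0.003, 0, 0],
  [0, -0.15, 0.003, 0, 0],
  [0, -0.2, 0.0, 0, 0],
  [0, -0.205, -0.05, 0, 0],
  [0, -0.205, -0.105, 0, 0],
  [0, -0.205, -0.15, 0, 0],
  [0, -0.2, -0.155, 0, 0],
  [0, -0.15, -0.155, 0, 0],
  [0, -0.1, -0.155, 0, 0],
  [0, -0.078, -0.155, 0, 0],
  [0, -0.078, -0.155, 0, 0],
])

```text
time: 5.72
position: [0.5876, 0.1426, 0.1252]
tcp_rot: [-1.568, -0.004, 2.929]
contact_force: [0.7, 0.0, -0.0]
grip_width: 0.001
```

```bash
python3 - <<'E'
from h import *
where()
d=cam("scene"); crop(d,(190,70,340,240),"scene4.png",3.5)
d=cam("side"); crop(d,(170,110,310,240),"side4.png",4)
d=cam("wrist"); cv2.imwrite('pics/wrist4.png',d['color'][:,:,::-1])
E
```

```text
t 5.72 stand frame [-0.0018  0.1172  0.1252] rpy [-1.568 -0.004  2.929] F [ 0.71  0.03 -0.  ] g 0.001 q6 2.0
```

View pics/scene4.png

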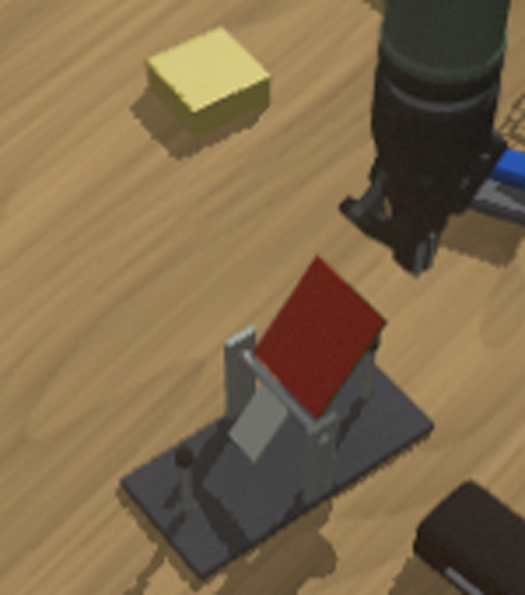

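View pics/side4.png

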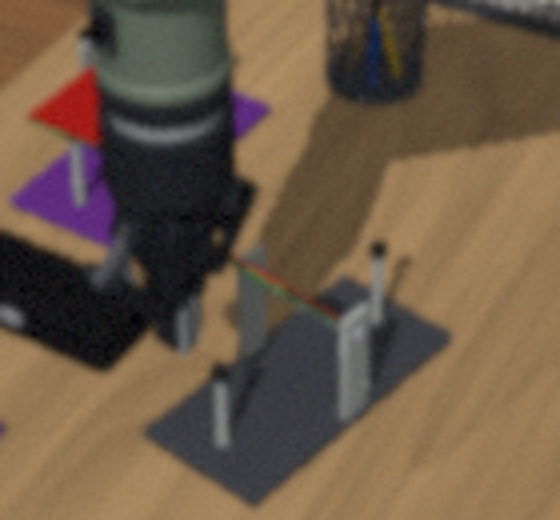

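View pics/wrist4.png

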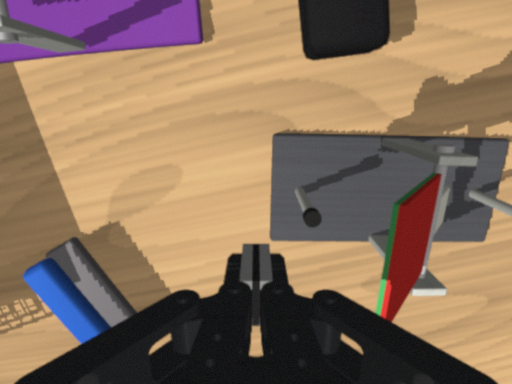

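The wrist view shows the raised flag at about (410,245) with clear space to the fingers at (256,250). Now I'll push the edge towards -y and slightly up.

Call:
servo_tool([
  [0, 0, 0.015, 0, 0],
  [0, -0.002, 0.03, 0, 0],
  [0, -0.006, 0.042, 0, 0],
  [0, -0.01, 0.05, 0, 0],
  [0, -0.013, 0.058, 0, 0],
  [0, -0.016, 0.067, 0, 0],
  [0, -0.019, 0.076, 0, 0],
  [0, -0.021, 0.085, 0, 0],
  [0, -0.023, 0.094, 0, 0],
  [0, -0.023, 0.102, 0, 0],
  [0, -0.023, 0.102, 0, 0],
])

```text
time: 7.25
position: [0.5675, 0.0433, 0.1502]
tcp_rot: [-1.57, -0.0, 2.929]
contact_force: [-0.1, -0.1, 0.3]
grip_width: 0.0
```

```bash
python3 - <<'E'
from h import *
where()
d=cam("scene"); crop(d,(190,70,340,240),"scene5.png",3.5)
d=cam("side"); crop(d,(170,110,310,240),"side5.png",4)
E
```

```text
t 7.25 stand frame [-0.0005  0.016   0.1502] rpy [-1.57  -0.     2.929] F [-0.14 -0.11  0.28] g 0.0 q6 1.84
```

View pics/scene5.png

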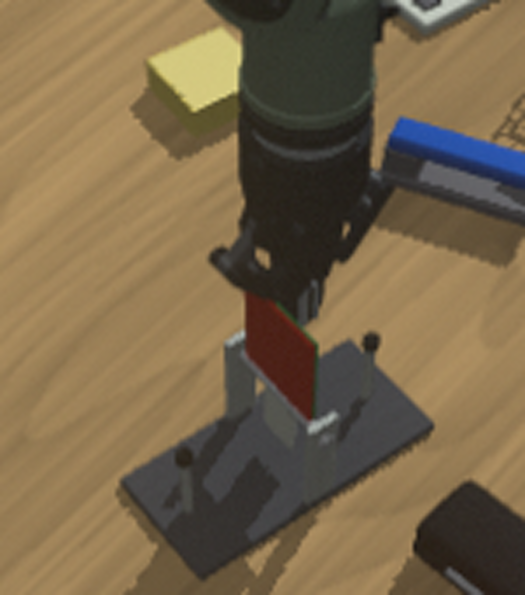

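View pics/side5.png

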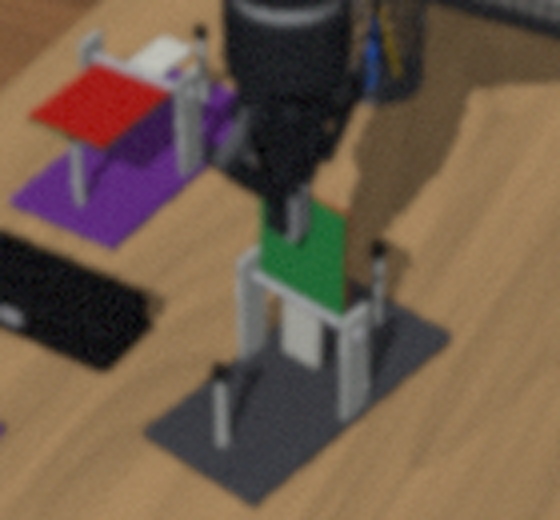

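The flag now stands upright with its green face to the fingers. I'll push it on over along the arc.

Call:
servo_tool([
  [0, 0.001, 0.008, 0, 0],
  [0, 0.002, 0.016, 0, 0],
  [0, 0.004, 0.024, 0, 0],
  [0, 0.008, 0.031, 0, 0],
  [0, 0.012, 0.038, 0, 0],
  [0, 0.017, 0.046, 0, 0],
  [0, 0.022, 0.053, 0, 0],
  [0, 0.028, 0.059, 0, 0],
  [0, 0.035, 0.064, 0, 0],
  [0, 0.035, 0.064, 0, 0],
])

```text
time: 8.6
position: [0.5537, -0.0189, 0.1145]
tcp_rot: [-1.57, -0.001, 2.929]
contact_force: [1.1, -0.3, 0.3]
grip_width: -0.001
```

```bash
python3 - <<'E'
from h import *
where()
d=cam("scene"); crop(d,(190,70,340,240),"scene6.png",3.5)
d=cam("side"); crop(d,(170,110,310,240),"side6.png",4)
go(0,-.055,.099); go(0,-.058,.082)
E
```

```text
t 8.6 stand frame [-0.0008 -0.0477  0.1145] rpy [-1.570e+00 -1.000e-03  2.929e+00] F [ 1.07 -0.34  0.31] g -0.001 q6 1.73
shift tool [-0.0003  0.0162  0.0077] yaw spin None
shift tool [-0.0003  0.0332  0.0107] yaw spin None
```

View pics/scene6.png

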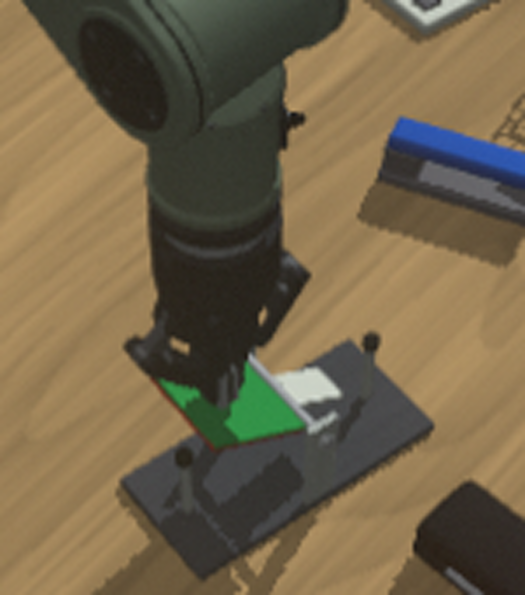

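View pics/side6.png

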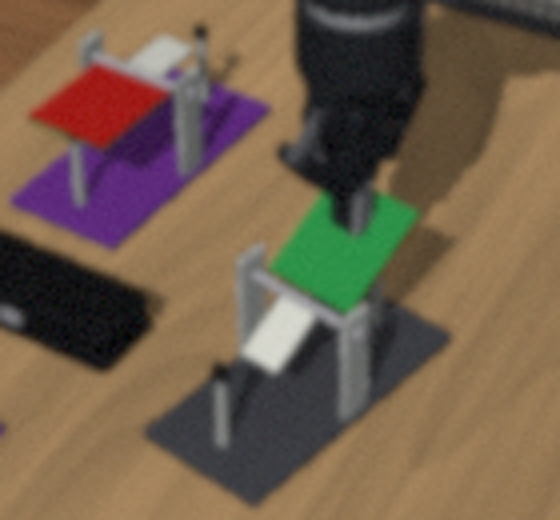

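The green face is on top at about 150°. I'll press it gently down to flat.

Call:
servo_tool([
  [0, 0.005, 0.003, 0, 0],
  [0, 0.01, 0.005, 0, 0],
  [0, 0.016, 0.008, 0, 0],
  [0, 0.021, 0.009, 0, 0],
  [0, 0.025, 0.01, 0, 0],
  [0, 0.028, 0.011, 0, 0],
  [0, 0.03, 0.011, 0, 0],
  [0, 0.031, 0.011, 0, 0],
  [0, 0.031, 0.011, 0, 0],
])

```text
time: 9.82
position: [0.5519, -0.0293, 0.0843]
tcp_rot: [-1.571, 0.0, 2.929]
contact_force: [0.3, 0.8, -0.3]
grip_width: 0.001
```

```bash
python3 - <<'E'
from h import *
where()
E
```

```text
t 9.82 stand frame [-0.0004 -0.0583  0.0843] rpy [-1.571  0.     2.929] F [ 0.29  0.77 -0.31] g 0.001 q6 1.71
```

Call:
servo_tool([
  [0, 0.001, 0, 0, 0],
  [0, 0.002, 0, 0, 0],
  [0, 0.002, 0, 0, 0],
])

```text
time: 10.2
position: [0.552, -0.0294, 0.0826]
tcp_rot: [-1.571, 0.0, 2.929]
contact_force: [-0.6, 0.3, 1.4]
grip_width: -0.001
```

The force has risen slightly (1.4 N) at z = 82.6 mm, so the flag is at its stop. I'll retreat up and back, then check.

Call:
servo_tool([
  [0, -0.02, 0, 0, 0],
  [0, -0.06, 0, 0, 0],
  [0, -0.11, 0, 0, 0],
  [0, -0.16, 0, 0, 0],
  [0.05, -0.18, 0, 0, 0],
  [0.1, -0.18, 0, 0, 0],
  [0.15, -0.18, 0, 0, 0],
  [0.17, -0.18, 0, 0, 0],
  [0.17, -0.18, 0, 0, 0],
])

```text
time: 11.32
position: [0.3856, 0.0067, 0.2627]
tcp_rot: [-1.571, 0.002, 2.93]
contact_force: [0.9, 0.0, 0.7]
grip_width: -0.001
```

```bash
python3 - <<'E'
from h import *
where()
d=cam("scene"); crop(d,(190,120,340,240),"scene7.png",5); cv2.imwrite('pics/scene8.png',d['color'][:,:,::-1])
t=cam("side"); cv2.imwrite('pics/side8.png',t['color'][:,:,::-1])
for n,c in (("scene",d),("side",t)):
    hsv=cv2.cvtColor(c['color'],cv2.COLOR_RGB2HSV)
    m=((abs(hsv[...,0].astype(int)-65)<12)&(hsv[...,1]>120)&(hsv[...,2]>60)).astype(np.uint8)
    for k in cv2.findContours(m,0,2)[0]:
        if cv2.contourArea(k)>200: print(n,cv2.contourArea(k),cv2.approxPolyDP(k,4,True)[:,0].tolist())
    for th in (0,.1): print(n,'pred edge',proj(c,[W(x,-.09*np.cos(th),.0825+.09*np.sin(th)) for x in (.035,-.035)]).round(1).tolist())
a=cv2.imread('pics/scene0.png').astype(int);b=d['color'][:,:,::-1].astype(int)
for n,(x0,y0,x1,y1) in dict(mug=(84,240,150,305),pen=(175,295,228,360),case=(302,203,380,270),stap=(295,100,350,136),note=(228,75,272,112)).items():
    print(n,(abs(a-b)[y0:y1,x0:x1].max(2)>40).mean().round(3))
E
```

```text
t 11.32 stand frame [-0.1705 -0.0583  0.2627] rpy [-1.571e+00  2.000e-03  2.930e+00] F [0.93 0.03 0.65] g -0.001 q6 1.77
scene 816.0 [[258, 174], [231, 191], [247, 210], [275, 193]]
scene pred edge [[247.5, 210.7], [229.6, 190.5]]
scene pred edge [[247.5, 208.5], [229.6, 188.2]]
side 1159.0 [[0, 308], [7, 322], [109, 383], [100, 363]]
side 425.0 [[274, 173], [255, 165], [239, 177], [255, 187]]
side pred edge [[255.8, 163.0], [276.0, 173.5]]
side pred edge [[255.8, 160.5], [276.1, 171.0]]
mug 0.107
pen 0.0
case 0.0
stap 0.0
note 0.0
```

View pics/scene8.png

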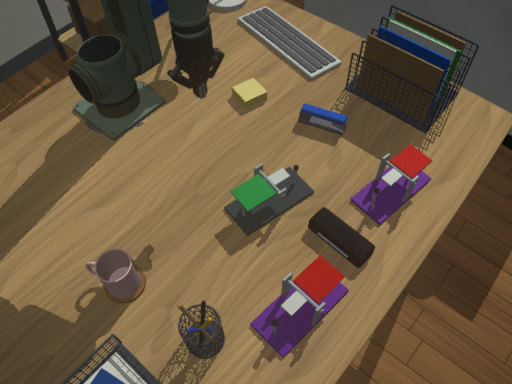

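View pics/side8.png

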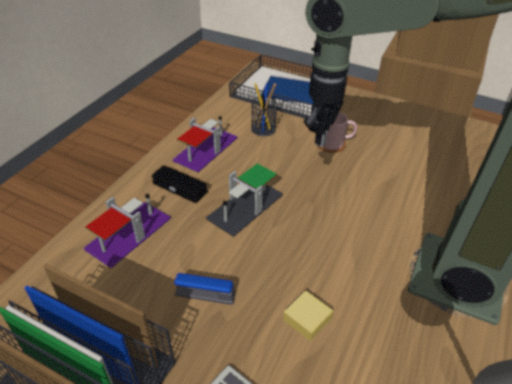

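The picture shows the green flag flat on the -y side, at scene (253,192). Its free edge at (231,191)-(247,210) fits the flat prediction within about 1.5 px. The bystanders sit where they did. The mug's pixels changed only because the arm's shadow left it; its outline is the same. The arm is clear.

```bash
python3 -c "
from workcell import job
print(job.hand_in())"
```

```text
the job is handed in; nothing more can be done
None
```

The flag on the dark steel stand now lies flat on the stand's -y side with its green face up, and the job is handed in. No verdict was reported.

**What I did:** With the fingers shut, I pressed the white tab down until the flag stood at about 47°. From the +y side I then pushed its free edge up past upright and over, and pressed it down to its stop. Nothing was gripped, and the largest contact force I read was about 1.4 N. The arm's clock read about 11.3 s at the last check.

**Last checks:**
- **Flag:** In the scene view its edge lies within about 1.5 px of the position predicted for flat. In the side view the corners differ by about 2 px, the size of the calibration error.
- **Bystanders:** The pen cup, glasses case, stapler and note block look unchanged in the scene picture. About 11% of the pixels around the mug changed. I put this down to the arm's shadow leaving it, since its outline stayed in the same place.
- **Robot:** The arm is clear of everything, with the fingertips 0.26 m above the desk. The remaining force reading of about 1 N is close to the sensor noise seen at the start.

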